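# Hang the slide carrier on the cleat rail

## Task

Hang the slide carrier (the one with the angled strip on its back) on the bench panel's cleat rail, near the rail's middle. Lean it clearly back towards the panel, hook its angled strip over the cleat while it leans, then stand it upright and press it straight down, by feel, until its foot snaps under the spring catch and you feel the strip bear firmly on the cleat (about 12 to 15 N), then let go. The glass is fragile, so never push it hard against the panel, and leave everything else on the bench alone.

Things in the scene. Friction and masses are not known exactly. Their poses are not given: they have to be found in the camera images.
- panel: Fixed grey upright panel, 240 wide (y), 12 thick, 162 high, on feet; its working face looks AWAY from the robot. Origin on the bench at the foot of that face, mid-width; x points out of the face (away from the robot), y along the panel, z up. On the face: an aluminium cleat rail with a spring catch below it, clamped as one unit at an adjustable height (see lip_nominal).
- lip_nominal (a point): Nominal mid-point of the cleat's top lip, 18.6 off the face, 135.7 above the bench, panel axes. Cleat: 4 mm plate, 150 long (y), rising outward at 45 degrees from face to lip; V pocket behind it, 17 wide at the lip. Rigid. The real rail (cleat and catch together) may sit up to 9 mm higher or lower than nominal; this is not reported and must be found by feel.
- catch_nominal (a point): Nominal tip of the spring catch's wedge nose, 44 wide, 5.6 mm off the face, 89.5 above the bench (same hidden height offset as the cleat), panel axes. Upper flank 30 degrees from vertical, underside flat. At home the carrier's foot lies 3.5 to 5 mm under it.
- home_nominal (a point): Where the centre of the grip bar is when the carrier hangs fully home on a rail at nominal height: 54 off the face, 168 above the bench, panel axes; the carrier's axes are then parallel to the panel's. The real home is up to 9 mm higher or lower; the carrier settles up to 1.5 mm lower and nearer the face.
- catch (a joint): Spring catch: 0 = nose out, positive (m, to 0.008) = pushed in; 4.5 N to start, 7 N at 5 mm. As an upright carrier is lowered, its foot pushes the nose in 2 to 5 mm, from about 15 mm above home; the nose snaps out over the foot 3 mm above home. This takes 5 to 13 N of downward push. Then the strip wedges in the rigid cleat: press it there with 12 to 15 N for a moment, not over.
- carrier_grip (a point): Centre of the grip bar of the loose aluminium slide carrier. Bar: along carrier y, 12 thick (x), 90 long between end plates, 20 high; centre 88 above the underside, 23 mm free below it (9 behind). Carrier: open box 56 (x) by 96 (y), 55 high (back 69), with glass slides, 0.2 to 0.4 kg; its back, with strip and foot, is -x; z up. Stands left or right of the panel.
- strip_edge (a point): Middle of the lower rear edge of the carrier's angled strip, 52 behind (-x) and 46 below the bar's centre; carrier axes. The strip, 86 wide and 4 thick, slopes down and back at 45 degrees from the top of the carrier's back wall (28 behind and 22 below the bar's centre) to this edge. At home it lies flat on the cleat, its edge 15 mm below the lip.
- foot_edge (a point): Middle of the rear edge (rounded below) of the carrier's foot, a plate 6 thick and 50 wide at the bottom of the back: 53 behind (-x) and 85 below the bar's centre; carrier axes. At home it is about 1 mm off the panel's face, under the catch.
- caddy: Bystander: a look-alike open aluminium box with the same grip bar (box 56 by 96, overall height 98) but no strip and no foot; origin under its centre. Stands on the other side of the panel.
- reagent: Bystander: brown bottle, 48 across, 95 high; origin under its centre.
- beaker: Bystander: clear beaker, 60 across, 75 high; origin under its centre.
- dishes: Bystander: stack of three petri dishes, 86 across, 42 high; origin under its centre.
- slide_box: Bystander: flat black box 85 by 110, 32 high; origin under its centre.
- stain_jar: Bystander: small jar, 52 across, 60 high; origin under its centre.
- timer: Bystander: white disc timer, 54 across, 22 high; origin under its centre.
There are look-alikes about, which are no part of the job. What is shaped like the part that bears carrier_grip but blue is not meant.

How it is judged:
By the outcome, as a careful person would: the job done as asked, in the order asked, and still so for the second after the job is handed in, with the robot touching nothing.
It also fails if it takes over 61 s, if anything falls off the work surface, if the arm or the gripper's body presses on something with over 40 N, if the wrist force passes 120 N, or if a joint passes its speed limit or range.

## Robot

A 7-joint arm with a two-finger parallel gripper is mounted at the origin on the work surface. World frame = base frame: x ahead of the robot, y to its left, z up, the work surface at z = 0. Lengths are in m, angles in rad, forces in N, time in s.
With the tool pointing down it reaches from about 0.425 to 0.925 m from the base axis. Payload 6.8 kg.
Tool frame: the origin (TCP) lies midway between the tips of the shut fingers; the grasp point (between the pads) lies 19 mm behind it; z points along the fingers, y is the direction in which the jaws open and shut (so a half turn about z gives the same grasp; the last joint's range is limited). The gripper opens to 85 mm and grips with 20 to 120 N. Pads are 22 mm wide; open, the fingers measure 114 mm over their backs; the gripper's body (76 mm by 85 mm) begins 54 mm behind the grasp point. The pads swing forward as they close: fully open they stand 13 mm farther back than shut.
Start: joints at [1.02, 0.477, 0.022, 1.555, -0.011, 1.109, -0.083], TCP at [0.289, -0.61, 0.231] pointing down, gripper open.
Joint ranges: [-2.96, 2.96], [-0.34, 2.1], [-1.41, 1.46], [0.24, 2.44], [-1.37, 4.51], [0.17, 1.92], [-2.96, 2.96]. Speed limits (rad/s): [2.39, 2.39, 3.14, 3.14, 3.14, 3.14, 3.14].

## Interface

Orientations are given as a rotation vector (axis times angle).
In Python, from bench import r gives the robot as it stands. The module is installed in compiled form; this text tells all that it offers.
- The arm moves only by the tool apply_moves, never from a script. Its argument "plan" is a list that holds one entry, the list of rows, each a list of 7 numbers: the turn, a rotation vector about the tool's x, y, z scaled (see below), then the shift along the tool's x, y, z scaled (see below), then the closure, from -1 (fully open) to 1 (shut). In form: [[[wx, wy, wz, tx, ty, tz, grip], ...]]. A call has 1 to 12 rows; each row is the pose to reach, as a shift and turn from the pose commanded when the call began, along the tool's axes at that moment, turning the shorter way round; what a row does not reach only later rows make up. The controller multiplies each number of a shift by 0.4 m and each number of a turn by 180 degrees. A row lasts 1/12 s, in which the tool goes at most 41.7 mm and 7.16 degrees, less where a joint would pass 70% of its speed; a pose out of reach is approached as far as the arm can. A call with a number of a shift or a turn outside -1 to 1 is refused whole. A call with a gripper value outside its range is refused whole. The fingers move at their own pace and stop on an object; "force" is the grip in N (left out, the last holds). Time passes only in rows, so rows that repeat a pose let the fingers close. It gives the time, the measured TCP pose, the force and the opening at its end, in the units of the state.
- r.get_obs(): the state, without advancing time (a new reading comes with each control period).
- r.grab_frame(name): name is "scene" or "top" or "wrist"; returns a dict with "pixels" (400x640x3 uint8, blue, green, red), "fx", "fy", "cx", "cy" (pixels), "k1" (the pictures are not rectified: a ray, as slopes to the right and down, at radius r is drawn at 1 + k1 r^2 times it, then the intrinsics apply), "pose" (4x4, takes a point from camera to world coordinates). Camera axes: x right, y up, looking along -z (the intrinsics and any distortion apply to the point x, -y, -z); pixel columns grow to the right and rows downward; lengths in m; the calibration is good to about 2 mm. A picture is of the moment at which its call begins. There is no depth.
- r.hand_in(): hands the job in, once; it reports no verdict.
The state is a dict: "clock": time; "joints": joint angles; "qvel": joint speeds; "tau": joint torques, N m; "tcp_pos": TCP position; "orientation": TCP orientation; "contact_force": force on the tool from outside, world axes, zero at the start; "moment": the same for the moment, N m; "grip_width": finger opening in m.
Only numpy, scipy, OpenCV 4.12 (cv2) and the standard library are available. Lean on these libraries where they do the work, as an engineer would, in place of code of your own. Each camera call takes 0.05 s, during which the arm holds its last target. There are 200 camera calls.

## Working session

There is one attempt and no reset: what is moved stays moved. The work goes in short steps, Python scripts to look and compute and a tool call to move; the robot and the scene stay as the last step left them, time stands still between calls to the robot, and variables do not carry over. Pictures are saved under pics/ and viewed, on a budget of 10 in all, crops included, one or two more only if the job needs it, and the job is handed in when it is done.

Besides the shell and the picture viewer there is one more tool, called as name(argument=value, ...), one argument or row to a line, values as JSON. apply_moves: Moves the arm, as the interface text tells. Its arguments: {"type":"object","properties":{"plan":{"type":"array","items":{"type":"array","items":{"type":"array","items":{"type":"number","minimum":-1,"maximum":1}}}},"force":{"type":"number"}},"required":["plan"]}

```bash
mkdir -p pics
cat > h.py <<'E'
import numpy as np, cv2
from scipy.spatial.transform import Rotation as R
from bench import r
def grab(n,save=None):
    f=r.grab_frame(n)
    if save: cv2.imwrite('pics/'+save,f['pixels'])
    return f
def ray(f,u,v):
    a=np.array([(u-f['cx'])/f['fx'],(v-f['cy'])/f['fy']]);d=a.copy()
    for _ in range(20): d=a/(1+f['k1']*(d@d))
    P=np.array(f['pose']);w=P[:3,:3]@np.array([d[0],-d[1],-1]);return P[:3,3],w
def onz(f,u,v,z):
    o,w=ray(f,u,v);return o+w*(z-o[2])/w[2]
def proj(f,p):
    P=np.array(f['pose']);c=P[:3,:3].T@(np.array(p)-P[:3,3]);d=np.array([c[0],-c[1]])/-c[2]
    d=d*(1+f['k1']*(d@d));return d*[f['fx'],f['fy']]+[f['cx'],f['cy']]
def tri(o1,d1,o2,d2):
    A=np.stack([d1,-d2],1);s=np.linalg.lstsq(A,o2-o1,rcond=None)[0]
    a,b=o1+s[0]*d1,o2+s[1]*d2;return (a+b)/2,np.linalg.norm(a-b)
def obs():
    o=r.get_obs()
    for k in('clock','joints','tcp_pos','orientation','contact_force','moment','grip_width'):print(k,np.round(o[k],4))
    return o
def rel(p,Rt,o=None):
    """row numbers for target TCP p, rotation Rt"""
    o=o or r.get_obs();R0=R.from_rotvec(o['orientation'])
    print('w',np.round((R0.inv()*Rt).as_rotvec()/np.pi,4),'t',np.round(R0.inv().apply(np.array(p)-o['tcp_pos'])/.4,4))
E
python3 - <<'E'
from h import *
obs()
a=grab('scene','s0.png');b=grab('top','t0.png')
for f in(a,b):print(np.round(f['pose'],3),f['fx'],f['k1'])
E
```

```text
clock 0.0
joints [ 1.0199  0.4778  0.0223  1.5565 -0.0115  1.1093 -0.0831]
tcp_pos [ 0.2889 -0.6094  0.2303]
orientation [-3.0632e+00 -6.8950e-01  9.0000e-04]
contact_force [-0.7404 -0.3191  0.4515]
moment [-0.002   0.0023  0.0112]
grip_width 0.0855
[[ 0.653 -0.631  0.42   1.007]
 [ 0.758  0.553 -0.346 -0.431]
 [-0.014  0.544  0.839  1.03 ]
 [ 0.     0.     0.     1.   ]] 376.39628973387937 -0.04470876543177644
[[ 0.024  0.983 -0.18   0.355]
 [-1.     0.023 -0.01  -0.057]
 [-0.006  0.18   0.984  1.229]
 [ 0.     0.     0.     1.   ]] 411.162483213183 -0.012905673362559699
```

View pics/s0.png

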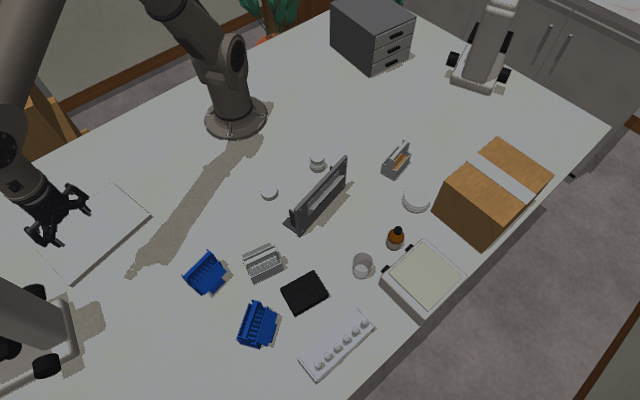

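View pics/t0.png

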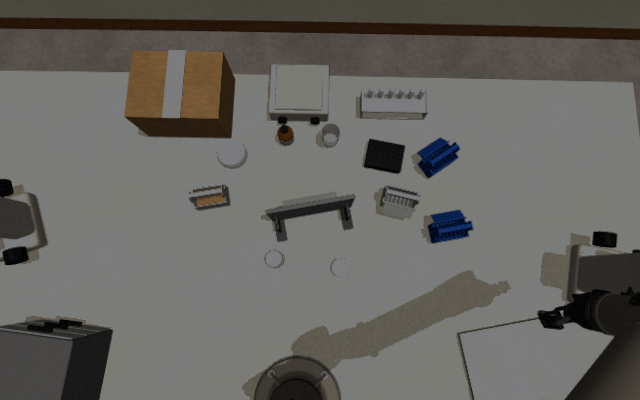

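Scene: panel at (318,198). Candidates: silver box at scene (264,263)/top (400,202), silver box with orange content at scene (396,160)/top (210,197), and blue ones at scene (205,272) and (258,323), which are excluded. I'll crop the two silver ones to choose.

Run:
```python
from h import *
s=cv2.imread('pics/s0.png');t=cv2.imread('pics/t0.png')
c=lambda im,u,v,w=40,h=30:cv2.resize(im[v-h:v+h,u-w:u+w],(400,300),interpolation=cv2.INTER_CUBIC)
cv2.imwrite('pics/c0.png',np.vstack([np.hstack([c(s,264,263),c(s,396,160)]),np.hstack([c(t,400,202),c(t,310,210,56,42)])]))
```

```text
(no output)
```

View pics/c0.png

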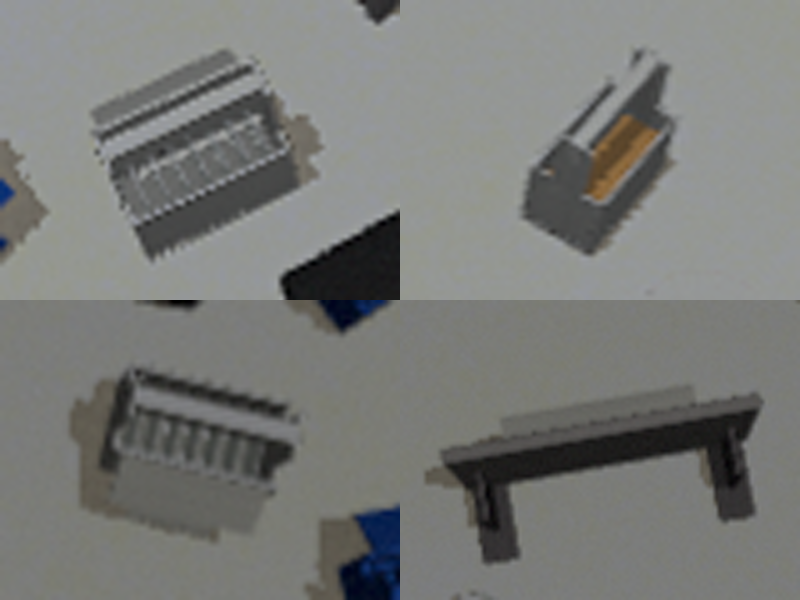

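The left one (scene 264,263 / top 400,202) has the angled strip on its back and holds slides, so it is the carrier. The right one (orange content, no strip) is the caddy. Panel top face runs from top (266,210) to (353,195). Now I'll measure.

```bash
cat >> h.py <<'E'
def static(n):
    import pickle;return pickle.load(open(n+'.pkl','rb'))
E
python3 - <<'E'
from h import *
import pickle
a=grab('scene');b=grab('top')
for n,f in(('scene',a),('top',b)):pickle.dump({k:v for k,v in f.items() if k!='pixels'},open(n+'.pkl','wb'))
z=.098
T=[onz(b,386.5,192,z),onz(b,419.5,198.5,z)];S=[onz(a,244,262,z),onz(a,277.5,248.5,z)]
for q in(T,S):
    d=q[0]-q[1];print('bar',np.round(q,4),'mid',(q[0]+q[1])/2,'len',np.linalg.norm(d),'yaw of +y',np.degrees(np.arctan2(-d[0],d[1])))
p=[onz(b,266,210,.162),onz(b,353.4,194.6,.162)];d=p[0]-p[1]
print('panel',np.round(p,4),(p[0]+p[1])/2,np.linalg.norm(d),np.degrees(np.arctan2(-d[0],d[1])))
w=grab('wrist');P=np.array(w['pose']);o=r.get_obs();Rt=R.from_rotvec(o['orientation'])
print('cam in tool',Rt.inv().apply(P[:3,3]-o['tcp_pos']),np.round(Rt.inv().as_matrix()@P[:3,:3],3),w['fx'])
print(np.round(Rt.as_matrix(),3))
E
```

```text
bar [[ 0.5811 -0.2394  0.098 ]
 [ 0.5647 -0.3314  0.098 ]] mid [ 0.57294326 -0.28539601  0.098     ] len 0.09352254196105193 yaw of +y -10.10380443109697
bar [[ 0.5629 -0.3271  0.098 ]
 [ 0.5903 -0.235   0.098 ]] mid [ 0.57661821 -0.28104492  0.098     ] len 0.09606297771998876 yaw of +y 163.42526067364037
panel [[ 0.5129  0.0875  0.162 ]
 [ 0.5594 -0.1416  0.162 ]] [ 0.53614206 -0.02707638  0.162     ] 0.2337353621650396 11.4549778619935
cam in tool [ 0.0806117   0.00030393 -0.14289693] [[ 0.     0.95   0.312]
 [ 1.     0.    -0.001]
 [-0.001  0.312 -0.95 ]] 353.21556620307086
[[ 0.904  0.428 -0.   ]
 [ 0.428 -0.904  0.001]
 [-0.    -0.001 -1.   ]]
```

```bash
cat >> h.py <<'E'
def tool(yaw,lean=0):
    """tool rotation: tool y = carrier x at yaw(deg), leaned back by lean(deg) (top towards -x)"""
    c=R.from_euler('z',yaw,degrees=True)*R.from_euler('y',-lean,degrees=True)
    return c*R.from_matrix(np.array([[0,1,0],[1,0,0],[0,0,-1.]]))
E
python3 -c "
from h import *
rel([.575,-.283,.22],tool(-12))"
```

```text
w [-3.000e-04 -1.000e-04 -2.924e-01] t [ 0.9957 -0.4316  0.0274]
```

apply_moves(
  plan=[
    [[0,0,-0.2924,0.9957,-0.4316,0.0274,-1],[0,0,-0.2924,0.9957,-0.4316,0.0274,-1],[0,0,-0.2924,0.9957,-0.4316,0.0274,-1],[0,0,-0.2924,0.9957,-0.4316,0.0274,-1],[0,0,-0.2924,0.9957,-0.4316,0.0274,-1],[0,0,-0.2924,0.9957,-0.4316,0.0274,-1],[0,0,-0.2924,0.9957,-0.4316,0.0274,-1],[0,0,-0.2924,0.9957,-0.4316,0.0274,-1],[0,0,-0.2924,0.9957,-0.4316,0.0274,-1],[0,0,-0.2924,0.9957,-0.4316,0.0274,-1],[0,0,-0.2924,0.9957,-0.4316,0.0274,-1],[0,0,-0.2924,0.9957,-0.4316,0.0274,-1]],
  ],
)

```text
clock: 1.25
tcp_pos: [0.579, -0.2765, 0.2203]
orientation: [-2.431, -1.987, -0.006]
contact_force: [-0.3, 0.2, 0.3]
grip_width: 0.0851
```

```bash
python3 -c "
from h import *
obs();grab('wrist','w1.png')"
```

```text
clock 1.25
joints [ 0.5652  0.4498 -0.293   1.6355  0.1389  1.0763  0.0335]
tcp_pos [ 0.579  -0.2765  0.2203]
orientation [-2.4313 -1.9874 -0.0058]
contact_force [-0.2688  0.2424  0.2581]
moment [ 0.0142 -0.0065 -0.0379]
grip_width 0.0851
```

View pics/w1.png

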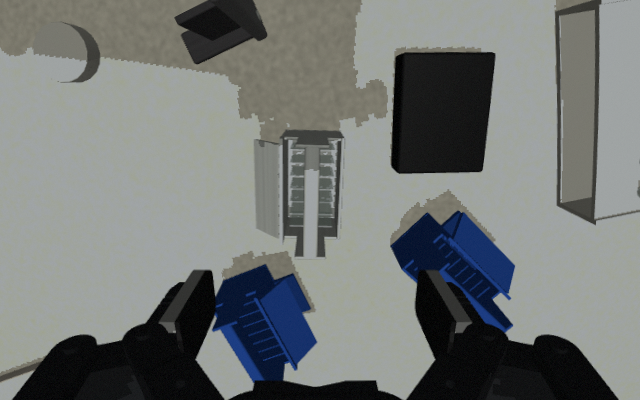

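Wrist view: carrier centred at about (312,190), strip on its left (255–282, 140–238), and bar bright along u≈312 from v≈168 to 258. Slide box is at right, two blue look-alikes below.

Run:
```python
from h import *
f=grab('wrist');o=r.get_obs();g=f['pixels'].max(2).astype(int)
print('tcp px',proj(f,o['tcp_pos']),'bar est px',proj(f,[.575,-.283,.098]))
for v in(135,142,150,180,200,220,240,250,254,258):print(v,g[v,276:350:2])
for u in(306,312,318):print(u,g[126:160:2,u],g[240:266:2,u])
```

```text
tcp px [311.64201164 277.75436782] bar est px [312.39354452 198.96594411]
135 [121 122 119 119  74  63  64 160 161  90  91  82  65  64  62  64  64  64
  63  65  64  62  63  63  63  65  64  86  96 103 104 108 103  99 115 125
 165]
142 [ 91  94 108 115  74  59  56 165 133 102  91  86  80  82  86  89 108 118
 121 120 119 118 102 102 104  99  99 106  94 107 156 101  55  53 163 159
 165]
150 [128 133 137 165 105  59  59 154 166 126  98 101 103 106 107  93 112 118
 121 119 120 118 108 105 117 141 120 121 119 166 167  93  53  87 165 148
 164]
180 [126 130 145 166 105  58  56 153 129  91  92  93  91  90  92 117 165 165
 164 166 166 166 120  92  89  91  93  92 104 144 165  53  49 157 145 164
 164]
200 [126 129 145 166 121  59  58 155 157 101  93  92  91  90  93 134 166 166
 166 166 165 163 111  91  90  91  93  91 128 166  89  51 116 165 150 165
 166]
220 [124 128 127 166 121  57  63  65  77  76  78  76  75  75  70 146 165 165
 166 165 164 156  76  74  74  73  72  72  72  65  59  53 155 143 163 163
 164]
240 [163 165 165 165 164 164 164 164 165 164 164  73  63  64  62 156 165 166
 166 167 164 
[... 217 characters left out ...]
165]
254 [125 121 117 115 116 120 119 115 140 164 157 154 156 163 164 162 162 163
 162 163 161 162 162 162 161 157 152 163 164 164 164 163 165 164 164 165
 165]
258 [121 122 120 119 121 122 118 118 117 160 164 164 162 164 164 165 164 164
 164 163 164 165 163 163 164 165 164 164 164 165 164 163 164 164 163 164
 164]
306 [ 73  64  65  62  65  63  62 126  89  92 100  95  93  88  88  89 110] [156 157 157 159 159 158 152 162 164 165 164 163 164]
312 [ 72  63  64  66  64  63  58 127 121 121 121 121 121 121 120 120 122] [166 167 166 166 165 164 165 162 163 164 164 164 163]
318 [ 83  64  61  66  64  66  65 125 118 117 118 118 118 118 116 118 118] [147 145 141 138 136 131 127 162 164 165 163 166 165]
```

Run:
```python
from h import *
f=grab('wrist')
A=onz(f,313.6,140,.098);B=onz(f,311.5,253.5,.098);d=A-B
yaw=np.degrees(np.arctan2(-d[0],d[1]));m=(A+B)/2
print(A,B,m,np.linalg.norm(d),yaw, 'width',np.linalg.norm(onz(f,306,200,.098)-onz(f,319.5,200,.098)))
m[2]=.073  # tip height: bar centre .088 -.015
for z in(.16,.073):rel([m[0],m[1],z],tool(yaw))
```

```text
[ 0.58385891 -0.24074227  0.098     ] [ 0.56274727 -0.33205035  0.098     ] [ 0.57330309 -0.28639631  0.098     ] 0.09371695147898128 -13.01877142095032 width 0.010636047675859588
w [-0.0002  0.0003  0.0054] t [-0.0059 -0.0017  0.1502]
w [-0.0002  0.0003  0.0054] t [-0.0057 -0.0015  0.3677]
```

apply_moves(
  plan=[
    [[0,0,0.0054,-0.0059,-0.0017,0.09,-1],[0,0,0.0054,-0.0059,-0.0017,0.19,-1],[0,0,0.0054,-0.0058,-0.0016,0.28,-1],[0,0,0.0054,-0.0057,-0.0015,0.3677,-1],[0,0,0.0054,-0.0057,-0.0015,0.3677,-1],[0,0,0.0054,-0.0057,-0.0015,0.3677,-1],[0,0,0.0054,-0.0057,-0.0015,0.3677,0],[0,0,0.0054,-0.0057,-0.0015,0.3677,0.4],[0,0,0.0054,-0.0057,-0.0015,0.3677,1],[0,0,0.0054,-0.0057,-0.0015,0.3677,1],[0,0,0.0054,-0.0057,-0.0015,0.3677,1],[0,0,0.0054,-0.0057,-0.0015,0.3677,1]],
  ],
  force=100,
)

```text
clock: 2.4
tcp_pos: [0.5743, -0.2855, 0.0741]
orientation: [2.457, 1.956, 0.001]
contact_force: [-3.5, -0.9, 3.9]
grip_width: 0.0126
```

apply_moves(
  plan=[
    [[0,0,0,0,0,0,1],[0,0,0,0,0,0,1],[0,0,0,0,0,0,1],[0,0,0,0,0,0,1]],
  ],
  force=100,
)

```text
clock: 2.73
tcp_pos: [0.5742, -0.2855, 0.0742]
orientation: [2.458, 1.956, -0.0]
contact_force: [-4.0, 0.8, 5.9]
grip_width: 0.0103
```

```bash
python3 -c "
from h import *
obs();f=grab('wrist','w2.png')"
```

```text
clock 2.7333
joints [ 0.549   0.6097 -0.255   1.7464  0.2012  0.8105 -0.0275]
tcp_pos [ 0.5742 -0.2855  0.0742]
orientation [ 2.4577e+00  1.9559e+00 -1.0000e-04]
contact_force [-4.0352  0.7721  5.9164]
moment [0.1399 0.4625 0.0352]
grip_width 0.0103
```

View pics/w2.png

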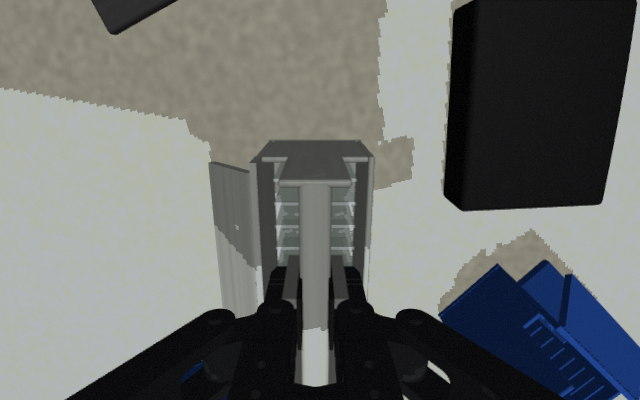

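Bar firmly gripped between the pads (312,240–300), width 10 mm. Lift and move to in front of the panel.

```bash
cat >> h.py <<'E'
PF=np.array([.5361,-.0271,0.]);PYAW=11.45
G=.0138
def bar_of(o=None):
    o=o or r.get_obs();Rt=R.from_rotvec(o['orientation']);return np.array(o['tcp_pos'])-G*Rt.apply([0,0,1])
def pan(p): return R.from_euler('z',-PYAW,degrees=True).apply(np.array(p)-PF)
def go(xo,yo,z,lean):
    """numbers for bar centre at panel coords"""
    Rt=tool(PYAW,lean);p=PF+R.from_euler('z',PYAW,degrees=True).apply([xo,yo,z])
    rel(p+G*Rt.apply([0,0,1]),Rt)
E
python3 -c "
from h import *
go(.12,0,.30,0);o=obs()"
```

```text
w [ 1.000e-04  2.000e-04 -1.357e-01] t [ 0.732   0.0355 -0.5302]
clock 2.7833
joints [ 0.549   0.6097 -0.2551  1.7464  0.2012  0.8105 -0.0275]
tcp_pos [ 0.5742 -0.2855  0.0742]
orientation [ 2.4577e+00  1.9559e+00 -1.0000e-04]
contact_force [-2.2689  0.5958  5.6413]
moment [ 0.1982  0.4491 -0.0049]
grip_width 0.0104
```

apply_moves(
  plan=[
    [[0,0,0,0,0,-0.03,1],[0,0,0,0,0,-0.1,1],[0,0,0,0,0,-0.2,1],[0,0,0,0,0,-0.3,1],[0,0,0,0,0,-0.4,1],[0,0,-0.01,0.03,0,-0.5,1],[0,0,-0.03,0.1,0.005,-0.53,1],[0,0,-0.05,0.19,0.01,-0.53,1],[0,0,-0.07,0.28,0.015,-0.53,1],[0,0,-0.09,0.37,0.02,-0.53,1],[0,0,-0.11,0.46,0.025,-0.53,1],[0,0,-0.12,0.55,0.03,-0.53,1]],
  ],
)

```text
clock: 3.78
tcp_pos: [0.6348, -0.0721, 0.2855]
orientation: [-2.044, -2.385, 0.001]
contact_force: [-0.2, -0.4, -3.8]
grip_width: 0.0102
```

apply_moves(
  plan=[
    [[0,0,-0.0157,0.07,-0.02,0,1],[0,0,-0.0157,0.13,-0.045,0,1],[0,0,-0.0157,0.16,-0.055,0,1],[0,0,-0.0157,0.16,-0.055,0,1],[0,0,-0.0157,0.16,-0.055,0,1]],
  ],
)

```text
clock: 4.2
tcp_pos: [0.6036, -0.0139, 0.2856]
orientation: [1.987, 2.432, -0.001]
contact_force: [-0.6, -0.8, -3.1]
grip_width: 0.0101
```

```bash
python3 -c "
from h import *
f=grab('wrist','w3.png');o=obs();print(pan(bar_of(o)))
for y in(-.12,.12):print(proj(f,PF+R.from_euler('z',PYAW,degrees=True).apply([0,y,.162])))
print(proj(f,PF+R.from_euler('z',PYAW,degrees=True).apply([.0172,0.075,.1371])))"
```

```text
clock 4.25
joints [ 0.2821  0.3543 -0.4681  1.6428  0.1712  1.1849 -0.0272]
tcp_pos [ 0.604  -0.0153  0.2855]
orientation [ 1.9897e+00  2.4297e+00 -1.3000e-03]
contact_force [-0.7508 -1.5137 -2.9822]
moment [-0.0093 -0.0323  0.0128]
grip_width 0.0103
[ 0.06884747 -0.00186196  0.29926725]
[237.99931592 320.57408291]
[215.11774391  27.38176516]
[249.26066016  93.47341184]
```

View pics/w3.png

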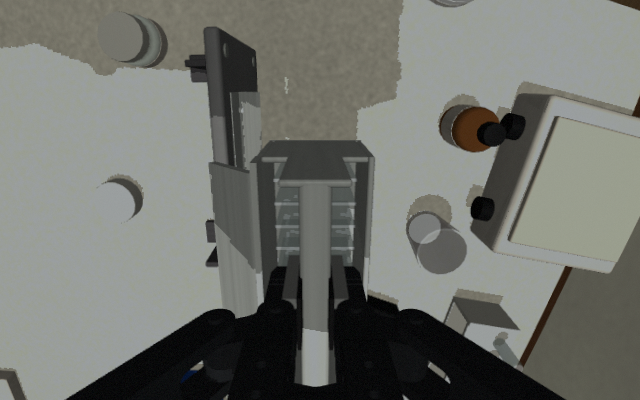

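Panel's top face runs from (211,28) to (225,165) with its face to the right; the cleat is visible at (245,95–165). The carrier hangs above and beside it with its strip at left. I'll refine the face edge.

```bash
python3 - <<'E'
from h import *
g=cv2.imread('pics/w3.png').max(2).astype(int)
for v in(26,34,45,60,75,90,100,120,140,155):print(v,g[v,200:264:2])
for u in(208,212,216,240,248):print(u,g[16:110:3,u])
E
python3 - <<'E'
import cv2
g=cv2.imread('pics/w3.png')[15:175,185:275]
cv2.imwrite('pics/w3c.png',cv2.resize(g,None,fx=3.7,fy=3.7,interpolation=cv2.INTER_CUBIC))
E
```

```text
26 [121 119 122 110 102  99  94  91  97 123 123 124 119 116 117 117 115 113
 116 120 118 118 118 117 119 119 118 118 117 115 116 114]
34 [120 118  57  66  67  70  72  72  63  53  34  33  33  33  39 113 115 114
 113 118 119 118 122 121 117 114 112 113 113 113 118 116]
45 [119 122  93  63  66  69  71  71  69  58  39  35  79  45  30  36  34  33
  37  37  36  36  34  50 102 113 114 119 120 115 115 111]
60 [ 43  42  41  56  65  68  68  69  73  64  52  32  33  34  35  34  35  36
  36  36  35  35  37  35  33  36  84  47  88 119 117 112]
75 [ 62  62  62  52  63  68  69  71  71  71  60  41  34  34  32  34  35  32
  34  33  37  37  37  37  35  33  33  35  31 113 115 119]
90 [158 159 158 158  70  63  67  69  69  70  66  49  35  35  34  34  35  32
  34  36  33  34  38  34  35  33  34  31  38 115 114 115]
100 [160 158 159 158 130  59  68  69  70  72  69  58  40  34  34  84  62  56
  57  54  85  85  84  86  86  87  88  86  93  94 113 116]
120 [159 158 158 158 160 115  96 102 103 105 105  97  72  35  36  33 110  54
  54  54  71  94 122 128 126 127 126 127 128 128 125 118]
140 [158 158 157 158 158 1
[... 218 characters left out ...]
 127 127 113  64  64  60]
208 [116 123 121 120  64  69  67  68  68  68  65  65  64  66  66  64  64  65
  61  63  62  60  57  58  57  86  80 126 130 134 141 159]
212 [118 119 118 116  65  71  72  71  71  68  70  70  69  70  69  67  68  68
  68  71  69  69  68  68  69  68  67  68  68  68  68  68]
216 [114 117 118 119  61  62  63  66  68  68  70  69  71  72  72  69  72  72
  72  71  72  71  70  71  70  69  70  69  70  71  72  70]
240 [115 115 119 119 117 114 119 117 106  34  36  36  34  35  35  35  36  33
  36  36  36  35  35  35  37  42  87  84  85  87  88 109]
248 [114 117 118 119 114 115 117 116 116 115  57  32  35  34  37  34  33  33
  35  34  34  33  34  36  36  46  87  87  86 124 124 125]
```

View pics/w3c.png

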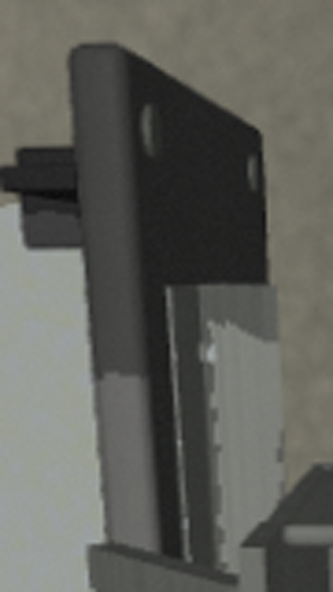

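Run:
```python
from h import *
f=grab('wrist');P=np.array(f['pose'])
o=r.get_obs();print(o['tcp_pos'],'cam pan',pan(P[:3,3]))
A=onz(f,219,45,.162);B=onz(f,227,155,.162);C=onz(f,204,45,.162);D=onz(f,213.5,155,.162)
E=onz(f,211,27,.162);E2=onz(f,225,165,.162)
for n,p in zip('ABCDE',(A,B,C,D,E)):print(n,np.round(pan(p),4))
d=A-B;print('yaw',np.degrees(np.arctan2(-d[0],d[1])))
d=C-D;print('yaw',np.degrees(np.arctan2(-d[0],d[1])))
Rz=R.from_euler('z',PYAW,degrees=True)
for q in([0,.162],[0,.117],[0,.0135],[.0172,.1371],[.02,.1343],[.0172,.1461],[.0172,.1281],[0,.126],[0,.108]):print(q,proj(f,PF+Rz.apply([q[0],.06,q[1]])))
```

```text
[ 0.60411325 -0.0157927   0.28532493] cam pan [0.06919616 0.0784917  0.42837018]
A [0.0023 0.1072 0.162 ]
B [0.0024 0.0291 0.162 ]
C [-0.0083  0.1074  0.162 ]
D [-0.008   0.0291  0.162 ]
E [-0.0025  0.119   0.162 ]
yaw 11.49748416693838
yaw 11.66649928514745
[0, 0.162] [220.73025721 113.57106743]
[0, 0.117] [233.95723299 109.73866228]
[0, 0.0135] [253.70487915 104.05563967]
[0.0172, 0.1371] [249.81548104 111.13821879]
[0.02, 0.1343] [253.85730218 110.88647598]
[0.0172, 0.1461] [247.80142961 111.90293785]
[0.0172, 0.1281] [251.71166681 110.41871282]
[0, 0.126] [231.61803807 110.41490334]
[0, 0.108] [236.16837474 109.10003887]
```

```bash
sed -i 's/^PF=.*/PF=np.array([.5361,-.0271,0.])+R.from_euler("z",11.55,degrees=True).apply([.0031,-.001,0]);PYAW=11.55/' h.py
python3 -c "
from h import *
print(pan(bar_of()));go(.08,0,.28,26);go(.08,0,.217,26)"
```

```text
[ 0.06580039 -0.0015225   0.29912492]
w [-0.1445  0.0007 -0.0012] t [0.0041 0.0506 0.0443]
w [-0.1445  0.0007 -0.0012] t [0.0043 0.0506 0.2018]
```

apply_moves(
  plan=[
    [[-0.036,0,0,0,0.02,0.01,1],[-0.072,0,-0.0005,0.001,0.03,0.02,1],[-0.108,0,-0.001,0.003,0.04,0.03,1],[-0.1445,0.0007,-0.0012,0.004,0.0506,0.0443,1],[-0.1445,0.0007,-0.0012,0.0043,0.0506,0.1,1],[-0.1445,0.0007,-0.0012,0.0043,0.0506,0.15,1],[-0.1445,0.0007,-0.0012,0.0043,0.0506,0.2018,1],[-0.1445,0.0007,-0.0012,0.0043,0.0506,0.2018,1],[-0.1445,0.0007,-0.0012,0.0043,0.0506,0.2018,1],[-0.1445,0.0007,-0.0012,0.0043,0.0506,0.2018,1]],
  ],
)

```text
clock: 5.13
tcp_pos: [0.6243, -0.0088, 0.2058]
orientation: [1.776, 2.179, 0.506]
contact_force: [0.3, 0.3, -2.9]
grip_width: 0.0103
```

```bash
python3 -c "
from h import *
o=obs();print(pan(bar_of(o)));go(.0356,0,.217,26);go(.0356,0,.209,26);grab('scene','s4.png')
import cv2;g=cv2.imread('pics/s4.png')[120:260,230:410];cv2.imwrite('pics/s4c.png',cv2.resize(g,None,fx=4,fy=4,interpolation=cv2.INTER_CUBIC))"
```

```text
clock 5.1333
joints [ 0.362   0.2758 -0.4775  2.033   0.1668  0.4138 -0.0059]
tcp_pos [ 0.6243 -0.0088  0.2058]
orientation [1.7764 2.1785 0.5056]
contact_force [ 0.2612  0.2894 -2.8739]
moment [-0.1879  0.7199 -0.0379]
grip_width 0.0103
[0.08096148 0.00128543 0.21814469]
w [ 0.0005 -0.0005  0.0002] t [-0.0031 -0.1032 -0.0473]
w [ 0.0005 -0.0005  0.0002] t [-0.0031 -0.112  -0.0293]
```

View pics/s4c.png

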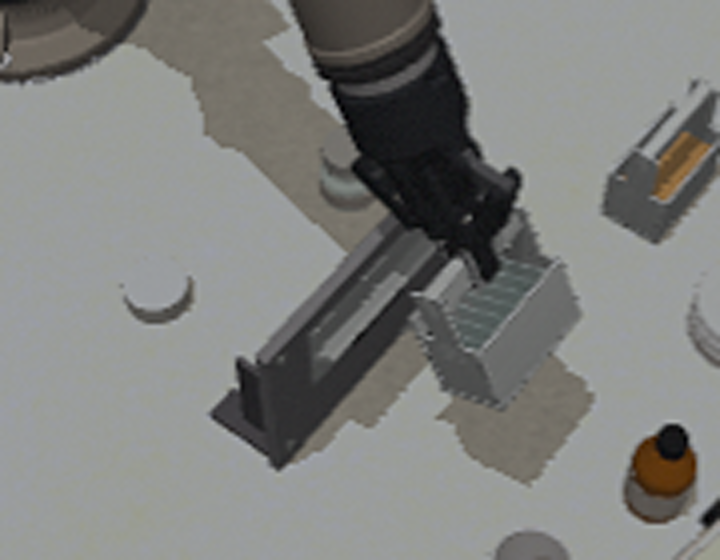

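Scene crop: carrier leaned back in front of the panel's rail, all clear. Move in above the cleat.

apply_moves(
  plan=[
    [[0,0,0,0,-0.025,-0.012,1],[0,0,0,-0.001,-0.05,-0.024,1],[0,0,0,-0.002,-0.075,-0.036,1],[0,0,0,-0.003,-0.09,-0.043,1],[0,0,0,-0.003,-0.1032,-0.0473,1],[0,0,0,-0.003,-0.1032,-0.0473,1],[0,0,0,-0.003,-0.1032,-0.0473,1],[0,0,0,-0.003,-0.1032,-0.0473,1]],
  ],
)

```text
clock: 5.85
tcp_pos: [0.5796, -0.0184, 0.2038]
orientation: [1.776, 2.18, 0.506]
contact_force: [-1.0, 0.2, -3.3]
grip_width: 0.01
```

```bash
python3 -c "
from h import *
o=obs();print(pan(bar_of(o)));go(.0356,0,.207,26);go(.0356,0,.197,26)"
```

```text
clock 5.85
joints [ 0.4391  0.212  -0.5243  2.1237  0.1004  0.3843  0.068 ]
tcp_pos [ 0.5796 -0.0184  0.2038]
orientation [1.7756 2.18   0.5057]
contact_force [-1.0243  0.1931 -3.2764]
moment [-0.1595  0.7221 -0.0291]
grip_width 0.01
[0.03518499 0.00082701 0.21621207]
w [ 0.0004 -0.0007  0.0005] t [-0.0022 -0.0092  0.0211]
w [ 0.0004 -0.0007  0.0005] t [-0.0022 -0.0202  0.0436]
```

apply_moves(
  plan=[
    [[0,0,0,0,-0.0033,0.00675,1],[0,0,0,0,-0.0066,0.0135,1],[0,0,0,0,-0.0099,0.02,1],[0,0,0,0,-0.0132,0.027,1],[0,0,0,0,-0.0132,0.027,1],[0,0,0,0,-0.0132,0.027,1]],
  ],
)

```text
clock: 6.35
tcp_pos: [0.5789, -0.0182, 0.1909]
orientation: [1.777, 2.181, 0.505]
contact_force: [0.0, -0.6, -3.0]
grip_width: 0.0103
```

apply_moves(
  plan=[
    [[0,0,0,0,-0.0013,0.0025,1],[0,0,0,0,-0.0026,0.0052,1],[0,0,0,0,-0.0026,0.0052,1]],
  ],
)

```text
clock: 6.6
tcp_pos: [0.579, -0.0184, 0.1889]
orientation: [1.776, 2.181, 0.505]
contact_force: [-0.1, 0.4, -3.4]
grip_width: 0.01
```

apply_moves(
  plan=[
    [[0,0,0,0,-0.0013,0.0025,1],[0,0,0,0,-0.0026,0.0052,1],[0,0,0,0,-0.0026,0.0052,1]],
  ],
)

```text
clock: 6.85
tcp_pos: [0.5789, -0.0184, 0.1865]
orientation: [1.776, 2.181, 0.505]
contact_force: [0.1, 0.4, -2.8]
grip_width: 0.01
```

```bash
python3 -c "
from h import *
o=obs();print(pan(bar_of(o)))"
```

```text
clock 6.85
joints [ 0.4157  0.2363 -0.5031  2.1418  0.1319  0.3447  0.04  ]
tcp_pos [ 0.5789 -0.0184  0.1865]
orientation [1.7763 2.1809 0.5047]
contact_force [ 0.075   0.4238 -2.7806]
moment [-0.1928  0.7687  0.007 ]
grip_width 0.01
[0.03452199 0.00094805 0.19892562]
```

apply_moves(
  plan=[
    [[0,0,0,0,-0.0013,0.0025,1],[0,0,0,0,-0.0026,0.0052,1],[0,0,0,0,-0.0026,0.0052,1]],
  ],
)

```text
clock: 7.1
tcp_pos: [0.5788, -0.0184, 0.1842]
orientation: [1.776, 2.181, 0.505]
contact_force: [-0.3, -0.7, -3.3]
grip_width: 0.0102
```

apply_moves(
  plan=[
    [[0,0,0,0,-0.0013,0.0025,1],[0,0,0,0,-0.0026,0.0052,1],[0,0,0,0,-0.0026,0.0052,1]],
  ],
)

```text
clock: 7.35
tcp_pos: [0.5788, -0.0184, 0.1818]
orientation: [1.776, 2.181, 0.505]
contact_force: [0.6, 1.1, -4.3]
grip_width: 0.0102
```

apply_moves(
  plan=[
    [[0,0,0,0,-0.0013,0.0025,1],[0,0,0,0,-0.0026,0.0052,1],[0,0,0,0,-0.0026,0.0052,1]],
  ],
)

```text
clock: 7.6
tcp_pos: [0.5788, -0.0184, 0.1795]
orientation: [1.776, 2.181, 0.505]
contact_force: [0.2, 0.4, -3.1]
grip_width: 0.0101
```

apply_moves(
  plan=[
    [[0,0,0,0,-0.0013,0.0025,1],[0,0,0,0,-0.0026,0.0052,1],[0,0,0,0,-0.0026,0.0052,1]],
  ],
)

```text
clock: 7.85
tcp_pos: [0.5788, -0.0184, 0.1772]
orientation: [1.776, 2.181, 0.505]
contact_force: [-0.2, 0.1, -3.3]
grip_width: 0.01
```

apply_moves(
  plan=[
    [[0,0,0,0,-0.0013,0.0025,1],[0,0,0,0,-0.0026,0.0052,1],[0,0,0,0,-0.0026,0.0052,1]],
  ],
)

```text
clock: 8.1
tcp_pos: [0.5787, -0.0184, 0.1748]
orientation: [1.776, 2.181, 0.504]
contact_force: [-1.4, -0.9, -1.8]
grip_width: 0.0102
```

apply_moves(
  plan=[
    [[0,0,0,0,-0.0013,0.0025,1],[0,0,0,0,-0.0026,0.0052,1],[0,0,0,0,-0.0026,0.0052,1]],
  ],
)

```text
clock: 8.35
tcp_pos: [0.5797, -0.0183, 0.1741]
orientation: [1.775, 2.179, 0.506]
contact_force: [-5.8, -0.3, 9.6]
grip_width: 0.0101
```

Contact at edge ≈ (7.7, 122.7): rail about 5 mm below nominal. Raise slightly, still hooked, and plan the upright turn.

apply_moves(
  plan=[
    [[0,0,0,0,0.0044,-0.009,1],[0,0,0,0,0.0088,-0.018,1],[0,0,0,0,0.0088,-0.018,1],[0,0,0,0,0.0088,-0.018,1]],
  ],
)

```text
clock: 8.68
tcp_pos: [0.5791, -0.0185, 0.1811]
orientation: [1.776, 2.18, 0.505]
contact_force: [-0.1, -0.1, -2.6]
grip_width: 0.0096
```

```bash
cat >> h.py <<'E'
def edge(xe,yo,ze,lean):
    c,s=np.cos(np.radians(lean)),np.sin(np.radians(lean))
    go(xe+.052*c-.046*s,yo,ze+.052*s+.046*c,lean)
def report():
    o=obs();b=pan(bar_of(o));Rt=R.from_rotvec(o['orientation']);C=Rt*tool(0).inv()
    m=R.from_euler('z',-PYAW,degrees=True)*C
    print('bar',b.round(4),'edge',(b+m.apply([-.052,0,-.046])).round(4),'foot',(b+m.apply([-.053,0,-.085])).round(4),'rpy',m.as_euler('xyz',degrees=True).round(2),'F pan',R.from_euler('z',-PYAW,degrees=True).apply(o['contact_force']).round(2))
E
python3 -c "
from h import *
report()
for x,z,l in((.0065,.129,20),(.0055,.129,13),(.0045,.129,6),(.0035,.129,0)):edge(x,0,z,l)"
```

```text
clock 8.6833
joints [ 0.4073  0.2443 -0.495   2.1473  0.1431  0.3305  0.03  ]
tcp_pos [ 0.5791 -0.0185  0.1811]
orientation [1.7759 2.1801 0.5053]
contact_force [-0.1052 -0.0791 -2.5784]
moment [-0.1648  0.807  -0.0035]
grip_width 0.0096
bar [0.0347 0.0008 0.1935] edge [0.0082 0.0008 0.1293] foot [0.0244 0.0009 0.0939] rpy [  0.07 -26.05   0.1 ] F pan [-0.12 -0.06 -2.58]
w [ 0.0336 -0.0006  0.0005] t [-0.0021  0.0036  0.0131]
w [ 0.0725 -0.0006  0.0006] t [-0.0022  0.0084  0.0292]
w [ 0.1114 -0.0005  0.0006] t [-0.0022  0.011   0.0462]
w [ 0.1447 -0.0005  0.0006] t [-0.0022  0.0112  0.0609]
```

apply_moves(
  plan=[
    [[0.0168,0,0,-0.001,0.0018,0.0066,1],[0.0336,0,0,-0.002,0.0036,0.0131,1],[0.053,0,0,-0.002,0.006,0.021,1],[0.0725,0,0,-0.002,0.0084,0.0292,1],[0.092,0,0,-0.002,0.0098,0.0377,1],[0.1114,-0.0005,0.0006,-0.0022,0.011,0.0462,1],[0.128,-0.0005,0.0006,-0.0022,0.0111,0.0535,1],[0.1447,-0.0005,0.0006,-0.0022,0.0112,0.0609,1],[0.1447,-0.0005,0.0006,-0.0022,0.0112,0.0609,1],[0.1447,-0.0005,0.0006,-0.0022,0.0112,0.0609,1]],
  ],
)

```text
clock: 9.52
tcp_pos: [0.5942, -0.0157, 0.1603]
orientation: [-1.986, -2.434, -0.002]
contact_force: [1.6, 0.7, -2.4]
grip_width: 0.0098
```

```bash
python3 -c "
from h import *
report()"
```

```text
clock 9.5167
joints [ 0.24    0.4541 -0.4139  1.7996  0.2202  0.9326 -0.0662]
tcp_pos [ 0.5942 -0.0157  0.1603]
orientation [-1.9857e+00 -2.4343e+00 -2.0000e-03]
contact_force [ 1.5523  0.651  -2.3636]
moment [ 0.2848 -0.6044  0.0142]
grip_width 0.0098
bar [0.0561 0.0005 0.1741] edge [0.0041 0.0005 0.128 ] foot [0.0032 0.0005 0.089 ] rpy [ 0.05 -0.05  0.04] F pan [ 1.65  0.33 -2.36]
```

apply_moves(
  plan=[
    [[0,0,0,0,-0.0012,0.0025,1],[0,0,0,0,-0.0025,0.005,1],[0,0,0,0,-0.0025,0.005,1]],
  ],
)

```text
clock: 9.77
tcp_pos: [0.5939, -0.016, 0.1604]
orientation: [1.985, 2.432, 0.005]
contact_force: [4.9, 2.5, 1.7]
grip_width: 0.0102
```

apply_moves(
  plan=[
    [[0,0,0,0,0,0.0025,1],[0,0,0,0,0,0.005,1],[0,0,0,0,0,0.005,1]],
  ],
)

```text
clock: 10.02
tcp_pos: [0.5937, -0.0165, 0.1579]
orientation: [1.985, 2.432, 0.003]
contact_force: [5.6, 0.9, 1.2]
grip_width: 0.0099
```

```bash
python3 -c "
from h import *
report()"
```

```text
clock 10.0167
joints [ 0.2403  0.4548 -0.413   1.8047  0.223   0.9248 -0.0682]
tcp_pos [ 0.5937 -0.0165  0.1579]
orientation [1.985  2.4321 0.0032]
contact_force [5.6216 0.8983 1.1787]
moment [ 0.3546 -1.3155 -0.0153]
grip_width 0.0099
bar [ 0.0554 -0.0002  0.1717] edge [ 0.0035 -0.0002  0.1255] foot [ 0.0027 -0.0002  0.0865] rpy [-0.03 -0.17  0.01] F pan [ 5.69 -0.25  1.18]
```

apply_moves(
  plan=[
    [[0,0,0,0,0,0.0025,1],[0,0,0,0,0,0.005,1],[0,0,0,0,0,0.005,1]],
  ],
)

```text
clock: 10.27
tcp_pos: [0.5933, -0.0167, 0.1553]
orientation: [1.985, 2.433, 0.002]
contact_force: [5.9, 1.1, -0.7]
grip_width: 0.0098
```

apply_moves(
  plan=[
    [[0,0,0,0,0,0.002,1],[0,0,0,0,0,0.0037,1],[0,0,0,0,0,0.0037,1]],
  ],
)

```text
clock: 10.52
tcp_pos: [0.5934, -0.0168, 0.1538]
orientation: [1.985, 2.433, 0.002]
contact_force: [5.0, 0.7, -0.0]
grip_width: 0.0103
```

```bash
python3 -c "
from h import *
report()"
```

```text
clock 10.5167
joints [ 0.2392  0.4596 -0.4116  1.8081  0.2258  0.9179 -0.0702]
tcp_pos [ 0.5934 -0.0168  0.1538]
orientation [1.9854e+00 2.4325e+00 2.1000e-03]
contact_force [ 4.981   0.7481 -0.0264]
moment [ 0.2783 -1.4472 -0.008 ]
grip_width 0.0103
bar [ 0.055  -0.0003  0.1676] edge [ 0.0031 -0.0004  0.1215] foot [ 0.0022 -0.0004  0.0825] rpy [-0.03 -0.12  0.01] F pan [ 5.03 -0.26 -0.03]
```

apply_moves(
  plan=[
    [[0,0,0,0,0,0.0025,1],[0,0,0,0,0,0.0025,1]],
  ],
)

```text
clock: 10.68
tcp_pos: [0.5909, -0.0172, 0.1516]
orientation: [-1.985, -2.432, 0.005]
contact_force: [-1.0, -0.5, -3.7]
grip_width: 0.0105
```

apply_moves(
  plan=[
    [[0,0,0,0,0,0.0025,1],[0,0,0,0,0,0.0025,1]],
  ],
)

```text
clock: 10.85
tcp_pos: [0.5909, -0.017, 0.1504]
orientation: [-1.985, -2.432, 0.005]
contact_force: [0.9, -0.8, -3.4]
grip_width: 0.0099
```

Catch snapped (lateral force vanished, carrier free again). Press on in small steps.

apply_moves(
  plan=[
    [[0,0,0,0,0,0.0025,1],[0,0,0,0,0,0.0025,1]],
  ],
)

```text
clock: 11.02
tcp_pos: [0.5915, -0.0167, 0.1497]
orientation: [-1.985, -2.432, 0.003]
contact_force: [-0.4, -0.0, -3.0]
grip_width: 0.0102
```

apply_moves(
  plan=[
    [[0,0,0,0,0,0.0025,1],[0,0,0,0,0,0.0025,1]],
  ],
)

```text
clock: 11.18
tcp_pos: [0.5919, -0.0166, 0.1494]
orientation: [-1.986, -2.433, 0.002]
contact_force: [-1.9, -0.8, -0.2]
grip_width: 0.0105
```

```bash
python3 -c "
from h import *
report()"
```

```text
clock 11.1833
joints [ 0.2377  0.4648 -0.4104  1.8118  0.2279  0.9136 -0.0726]
tcp_pos [ 0.5919 -0.0166  0.1494]
orientation [-1.9856e+00 -2.4328e+00  2.4000e-03]
contact_force [-1.8755 -0.778  -0.2244]
moment [-0.1201  0.4834 -0.0374]
grip_width 0.0105
bar [5.370e-02 1.000e-04 1.632e-01] edge [1.600e-03 1.000e-04 1.173e-01] foot [0.0005 0.0001 0.0783] rpy [0.   0.12 0.01] F pan [-1.99 -0.39 -0.22]
```

apply_moves(
  plan=[
    [[0,0,0,0,0,0.0025,1],[0,0,0,0,0,0.0025,1],[0,0,0,0,0,0.0025,1]],
  ],
)

```text
clock: 11.43
tcp_pos: [0.5921, -0.0166, 0.1491]
orientation: [-1.986, -2.433, 0.002]
contact_force: [-4.3, -0.7, 6.1]
grip_width: 0.0098
```

apply_moves(
  plan=[
    [[0,0,0,0,0,0.001,1],[0,0,0,0,0,0.001,1],[0,0,0,0,0,0.001,1]],
  ],
)

```text
clock: 11.68
tcp_pos: [0.5922, -0.0166, 0.149]
orientation: [-1.986, -2.433, 0.002]
contact_force: [-4.2, -0.3, 7.7]
grip_width: 0.0102
```

apply_moves(
  plan=[
    [[0,0,0,0,0,0.001,1],[0,0,0,0,0,0.001,1],[0,0,0,0,0,0.001,1],[0,0,0,0,0,0.001,1]],
  ],
)

```text
clock: 12.02
tcp_pos: [0.5923, -0.0166, 0.1489]
orientation: [-1.986, -2.433, 0.002]
contact_force: [-4.9, -0.3, 9.8]
grip_width: 0.01
```

```bash
python3 -c "
from h import *
report()"
```

```text
clock 12.0167
joints [ 0.2372  0.4653 -0.4101  1.8121  0.2289  0.9119 -0.0736]
tcp_pos [ 0.5923 -0.0166  0.1489]
orientation [-1.9864e+00 -2.4335e+00  1.8000e-03]
contact_force [-4.8792 -0.2952  9.8477]
moment [-0.283   1.5369 -0.055 ]
grip_width 0.01
bar [5.410e-02 1.000e-04 1.627e-01] edge [0.002  0.     0.1168] foot [0.001  0.     0.0778] rpy [-0.03  0.06  0.  ] F pan [-4.84  0.69  9.85]
```

apply_moves(
  plan=[
    [[0,0,0,0,0,0.0006,1],[0,0,0,0,0,0.0006,1],[0,0,0,0,0,0.0006,1],[0,0,0,0,0,0.0006,1],[0,0,0,0,0,0.0006,1],[0,0,0,0,0,0.0006,1]],
  ],
)

```text
clock: 12.52
tcp_pos: [0.5923, -0.0165, 0.1489]
orientation: [-1.986, -2.434, 0.002]
contact_force: [-6.1, -1.2, 10.9]
grip_width: 0.0099
```

apply_moves(
  plan=[
    [[0,0,0,0,0,-0.0025,1],[0,0,0,0,0,-0.004,1],[0,0,0,0,0,-0.004,1]],
  ],
)

```text
clock: 12.77
tcp_pos: [0.5921, -0.0166, 0.1492]
orientation: [-1.986, -2.433, 0.002]
contact_force: [-3.7, -1.1, 3.8]
grip_width: 0.0102
```

apply_moves(
  plan=[
    [[0,0,0,0,0,0,0.5],[0,0,0,0,0,0,0.2],[0,0,0,0,0,0,0.1],[0,0,0,0,0,0,0.1],[0,0,0,0,0,0,0.1],[0,0,0,0,0,0,0.1]],
  ],
)

```text
clock: 13.27
tcp_pos: [0.5927, -0.0164, 0.149]
orientation: [-1.986, -2.434, 0.0]
contact_force: [0.1, -0.1, -0.2]
grip_width: 0.0388
```

```bash
python3 -c "
from h import *
report();f=grab('wrist','w5.png')"
```

```text
clock 13.2667
joints [ 0.2375  0.4656 -0.4103  1.8116  0.2283  0.9113 -0.0728]
tcp_pos [ 0.5927 -0.0164  0.149 ]
orientation [-1.9859 -2.4338  0.    ]
contact_force [ 0.0993 -0.1309 -0.2435]
moment [ 0.0073  0.0089 -0.0361]
grip_width 0.0388
bar [0.0545 0.0002 0.1628] edge [0.0025 0.0002 0.1168] foot [0.0015 0.0002 0.0778] rpy [0.01 0.01 0.02] F pan [ 0.07 -0.15 -0.24]
```

View pics/w5.png

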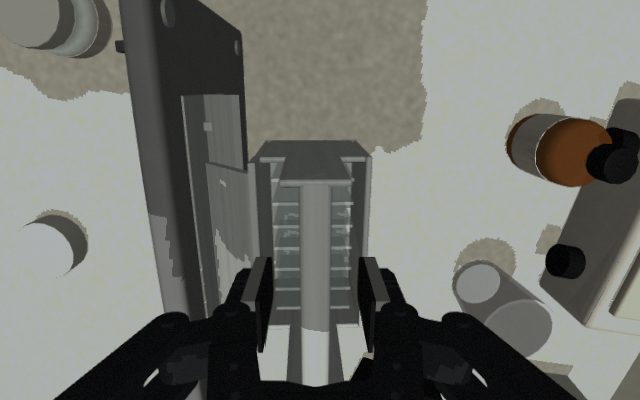

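The fingers are open around the bar (pads at 262 and 368), the carrier stays, strip behind the cleat (205–250). Withdraw straight up.

apply_moves(
  plan=[
    [[0,0,0,0,0,-0.02,0.1],[0,0,0,0,0,-0.06,0.1],[0,0,0,0,0,-0.12,0.1],[0,0,0,0,0,-0.2,0.1],[0,0,0,0,0,-0.28,0.1],[0,0,0,0,0,-0.35,0.1],[0,0,0,0,0,-0.35,0.1],[0,0,0,0,0,-0.35,0.1],[0,0,0,0,0,-0.35,0.1]],
  ],
)

```text
clock: 14.07
tcp_pos: [0.5922, -0.0165, 0.2888]
orientation: [-1.986, -2.433, 0.001]
contact_force: [0.4, 1.0, -0.2]
grip_width: 0.0385
```

```bash
python3 -c "
from h import *
obs();a=grab('scene')['pixels'][120:260,230:410];b=grab('wrist')['pixels']
b=cv2.resize(b,(480,300))
a=cv2.resize(a,(385,300),interpolation=cv2.INTER_CUBIC)[:,:320]
cv2.imwrite('pics/f6.png',np.hstack([a,b]))"
```

```text
clock 14.0667
joints [ 0.2669  0.3278 -0.4383  1.6666  0.1483  1.1812 -0.0057]
tcp_pos [ 0.5922 -0.0165  0.2888]
orientation [-1.9858e+00 -2.4335e+00  1.3000e-03]
contact_force [ 0.4457  0.9744 -0.2396]
moment [-0.0477 -0.0176 -0.0242]
grip_width 0.0385
```

View pics/f6.png

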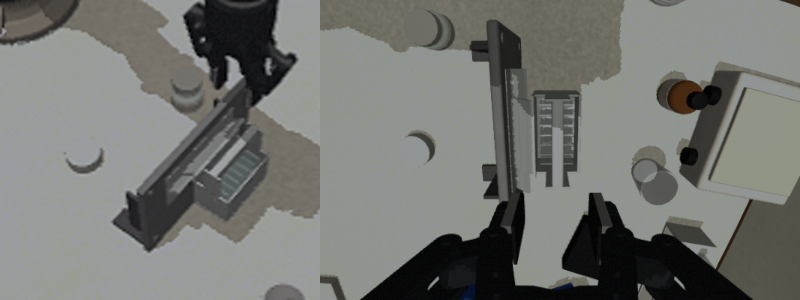

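The carrier hangs upright and parallel to the panel at the rail's middle, with the gripper clear. Handing in.

```bash
python3 -c "
from h import *
r.hand_in()"
```

```text
the job is handed in; nothing more can be done
```

The slide carrier is hanging on the cleat near the rail's middle, and I handed the job in at about 14 s of the 61 s allowed.

- **Hooking:** I picked the silver carrier with the angled strip and leaned it back 26°. With it leaning, I felt the strip touch the cleat, which put the rail about 5 mm below nominal. I then lifted it slightly, still hooked, and stood it upright.
- **Catch:** Pressing straight down, the sideways force from the spring catch built to about 6 N. It then dropped to zero and the carrier moved about 2.5 mm towards the face, which I took as the snap under the catch.
- **Final press:** I held about 14 N on the cleat for half a second. That is 10.9 N on the wrist reading plus the carrier's weight of about 3 N. If only the wrist reading counts, the press was just under the 12 N you asked for.
- **Push towards the panel:** The wrist read about 6 N sideways while I pressed. I never measured contact with the panel face directly.
- **Last checks:** The bar sat about 54 mm off the face and 163 mm above the bench, upright to about 0.1°. After I let go, the force reading was near zero and the carrier stayed in place. The final pictures show it parallel to the panel with the gripper clear, and nothing in view looked disturbed.

I did not see the snapped catch itself, because it is hidden behind the carrier, so that rests on the force drop and the final height.

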